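# Shut the screw drawer to free the chisel drawer

## Task

The chest on the workbench lets only one of its drawers be open at a time, and the drawer with the orange pull has been left open. Push the orange drawer fully home, then pull the drawer with the blue pull open by about a hand's width (100 mm) and leave it so, with the orange one still shut.

Things in the scene. Friction and masses are not known exactly. Their poses are not given: they have to be found in the camera images.
- drawer_orange (a joint): Drawer with the orange pull, at the right-hand end of the chest as the robot sees it. Value in m: 0 fully home, grows as it is pulled out towards the robot, 0.15 at its stop. Slides stiffly (about 2 N) and stays where it is left.
- pull_orange (a point): Centre of the orange pull, an upright wooden fin mid-way along the drawer's front: 44 mm long (straight out from the front), 16 mm thick, 46 mm tall. The point is 102 mm above the bench, the fin's top 5 mm below the chest's flat top. 50 mm is free on both sides of it. Axes: x the way the drawer shuts (into the chest), y left across the fin's thickness, z up. The chest may be turned by 10 deg.
- drawer_blue (a joint): Drawer with the blue pull, at the left-hand end of the same chest; a drawer with a green pull, not needed, lies between the two. Value in m: 0 shut, grows as it is pulled out, 0.15 at its stop. Blocked after about 10 mm while another drawer is open; slides like the orange one (about 2 N) once that is within 8 mm of home.
- pull_blue (a point): Centre of the blue pull: the same fin as the orange one (44 mm out from the drawer's front, 16 mm thick, 46 mm tall, point 102 mm above the bench), same axes, 290 mm to the left of the orange pull when both drawers are shut.

How it is judged:
By the outcome, as a careful person would: the job done as asked, in the order asked, and still so for the second after the job is handed in, with the robot touching nothing.
It also fails if it takes over 40 s, if anything falls off the work surface, if the arm or the gripper's body presses on something with over 40 N, if the wrist force passes 120 N, or if a joint passes its speed limit or range.

## Robot

A 7-joint arm with a two-finger parallel gripper is mounted at the origin on the work surface. World frame = base frame: x ahead of the robot, y to its left, z up, the work surface at z = 0. Lengths are in m, angles in rad, forces in N, time in s.
With the tool pointing down it reaches from about 0.4 to 0.9 m from the base axis. Payload 5.5 kg.
Tool frame: the origin (TCP) lies midway between the tips of the shut fingers; the grasp point (between the pads) lies 19 mm behind it; z points along the fingers, y is the line along which they close (so a half turn about z gives the same grasp; the last joint's range is limited). The gripper opens to 85 mm and grips with 20 to 120 N. Pads are 22 mm wide; open, the fingers measure 114 mm over their backs; the gripper's body (76 mm by 85 mm) begins 54 mm behind the grasp point. The pads swing forward as they close: fully open they stand 13 mm farther back than shut.
Start: joints at [1.373, 0.501, -0.427, 1.55, 0.221, 1.138, -0.21], TCP at [0.289, -0.582, 0.231] pointing down, gripper open.
Joint ranges: [-2.88, 2.88], [-0.31, 2.03], [-1.54, 1.56], [0.2, 2.42], [-1.41, 4.55], [0.19, 2.02], [-2.57, 2.57]. Speed limits (rad/s): [2.57, 2.57, 3.14, 3.14, 3.14, 3.14, 3.14].

## Interface

Orientations are given as a unit quaternion [w, x, y, z].
In Python, from station import ctrl gives the robot as it stands. Calls block until the motion is done:
- ctrl.move_to(position, orientation): joint-space move of the TCP to a pose.
- ctrl.move_straight(position, v=0.15, rot=None, threshold=None): straight line of the TCP; rot=None keeps the orientation; v is the mean speed in m/s. With threshold (N) it stops when the force on the tool has changed by that much, and returns True; else False.
- ctrl.move_j(angles): joint-space move.
- ctrl.open() and ctrl.close(newtons=None): open the fingers fully, or close them until they stop; newtons is the grip in N (None keeps the last).
- ctrl.sleep(seconds).
- ctrl.inverse_kinematics(position, orientation): joint angles nearest the present ones, or None.
- ctrl.sense(): the state.
- ctrl.get_image(name): name is "side" or "top" or "wrist"; returns a dict with "frame" (420x560x3 uint8, blue, green, red), "K" (3x3 intrinsics, pixels), "rvec" (rotation vector, rad) and "tvec" (3), from world to camera coordinates, as OpenCV has them; the wrist camera has in their place "T_tool_cam" (4x4, takes a point from camera to tool coordinates, whose origin is the TCP and whose axes are the flange's). Camera axes: x right, y down, z forward; pixel columns grow to the right and rows downward; lengths in m; the calibration is good to about 2 mm. A picture is of the moment at which its call begins: read the wrist's pose just before it. There is no depth.
A pose or a line that the arm cannot do raises ctrl.MotionError and nothing moves.
- ctrl.finish_job(): hands the job in; it is judged then, once.
The state is a dict: "clock": time; "joint_positions": joint angles; "joint_vel": joint speeds; "tau": joint torques, N m; "tcp_pos": TCP position; "ee_rot": TCP orientation; "contact_force": force on the tool from outside, world axes, zero at the start; "torque": the same for the moment, N m; "grip_width": opening from 0.0 (shut) to 1.0 (fully open); "grasp_force": force on a finger pad.
Only numpy, scipy, OpenCV 4.12 (cv2) and the standard library are available. Lean on these libraries where they do the work, as an engineer would, in place of code of your own. Each camera call takes 0.05 s, during which the arm holds its last target. There are 200 camera calls.

## Working session

There is one attempt and no reset: what is moved stays moved. The work goes in short steps, each a Python script; the robot and the scene stay as the last script left them, time stands still between calls to the robot, and variables do not carry over. Pictures are saved under pics/ and viewed, at most 10 in all, crops included, and the job is handed in when it is done.

```bash
mkdir -p pics; ls
python3 - <<'E'
from station import ctrl
import cv2
for n in ("side","top"):
    d=ctrl.get_image(n); cv2.imwrite(f"pics/{n}0.png",d["frame"])
s=ctrl.sense(); print(s["clock"],s["tcp_pos"],s["ee_rot"],s["grip_width"])
E
```

```text
pics
0.1 [ 0.28869735 -0.58166412  0.23034784] [-8.73698372e-04  9.73572859e-01  2.28374899e-01 -1.76517738e-04] 0.9996784396297809
```

View pics/side0.png

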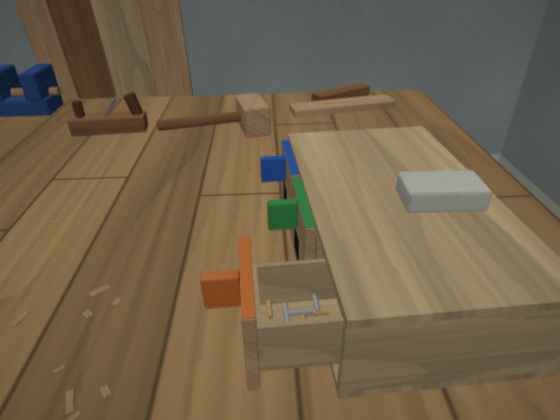

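View pics/top0.png

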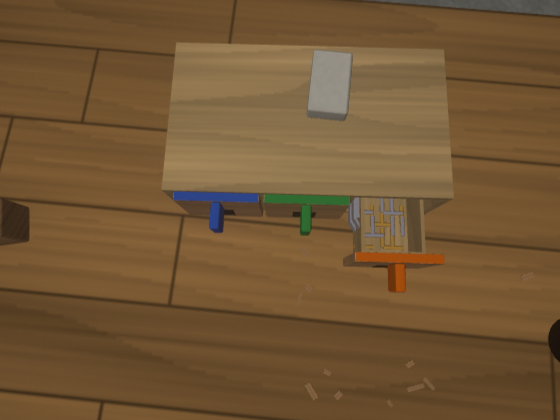

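The side view shows the orange drawer open, with its fin at about (221,288), and the blue fin at (273,168). The top view shows the orange fin at about (397,277) and the blue at (216,217). I'll enlarge the fins to get their corners.

Run:
```python
import cv2,numpy as np
s=cv2.imread("pics/side0.png");t=cv2.imread("pics/top0.png")
def c(i,u,v): return cv2.resize(i[v:v+48,u:u+64],(400,300),interpolation=cv2.INTER_CUBIC)
a=np.vstack([np.hstack([c(s,190,264),c(t,360,250)]),np.hstack([c(s,245,145),c(t,185,190)])])
cv2.imwrite("pics/crops.png",a)
```

```text
(no output)
```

View pics/crops.png

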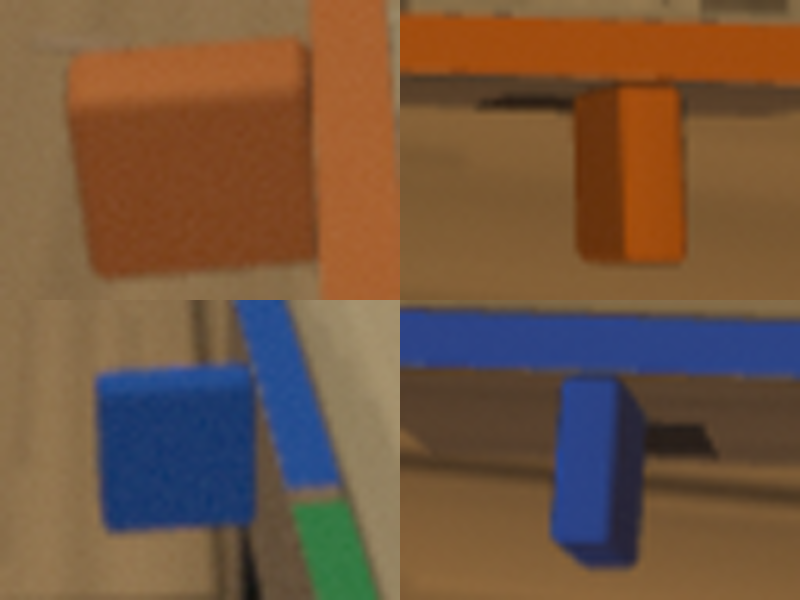

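The crops show the top faces of both fins clearly. Orange runs from (238,275) to (201,277) in the side view and from (400,264) to (401,292) in the top view. Blue's top face is just as visible in both. Next I triangulate the end midpoints of each top face.

```bash
cat > h.py <<'E'
import numpy as np, cv2
from station import ctrl
from scipy.spatial.transform import Rotation as R
def P(d): return d["K"]@np.c_[cv2.Rodrigues(np.array(d["rvec"],float))[0],np.array(d["tvec"],float).ravel()]
def tri(Pa,Pb,a,b):
    X=cv2.triangulatePoints(Pa,Pb,np.array(a,float).reshape(2,1),np.array(b,float).reshape(2,1)).ravel();X=X[:3]/X[3]
    e=[np.linalg.norm((Q@np.r_[X,1])[:2]/(Q@np.r_[X,1])[2]-p) for Q,p in((Pa,a),(Pb,b))]
    return X,e
def quat(ax,az):  # tool y along ax, tool z along az -> wxyz
    x=np.cross(ax,az); q=R.from_matrix(np.c_[x,ax,az]).as_quat(); return q[[3,0,1,2]]
E
python3 - <<'E'
from h import *
np.set_printoptions(precision=4,suppress=True)
S=ctrl.get_image("side");T=ctrl.get_image("top");Ps,Pt=P(S),P(T)
f=lambda o,p:np.array(o)+(np.array(p)+.5)/6.25-.5
for n,so,to,L in(("orange",(190,264),(360,250),[((71,81),(256,262)),((301.5,68),(250,86))]),
                 ("blue",(245,145),(185,190),[((98.5,86),(180.5,243)),((250.5,79),(191.5,78))])):
    X=[tri(Ps,Pt,f(so,a),f(to,b)) for a,b in L]
    for x in X: print(n,*x)
    d=X[1][0]-X[0][0]; print(np.linalg.norm(d),np.degrees(np.arctan2(d[1],d[0])),(X[0][0]+X[1][0])/2)
for p in ctrl.sense()["joint_positions"],: print(p)
for nm,D in(("s",S),("t",T)): print(nm,-cv2.Rodrigues(np.array(D["rvec"]))[0].T@np.array(D["tvec"]).ravel())
E
```

```text
orange [ 0.5305 -0.189   0.1237] [np.float64(0.23693110021884575), np.float64(0.204414350333412)]
orange [ 0.5723 -0.1867  0.1227] [np.float64(0.1069197209041361), np.float64(0.09172713226140251)]
0.04196617692533583 3.206867806883423 [ 0.5514 -0.1878  0.1232]
blue [0.5994 0.1061 0.1226] [np.float64(0.16613766422310694), np.float64(0.2137092740544787)]
blue [0.642  0.1091 0.1218] [np.float64(0.08413239890697906), np.float64(0.10732813527963361)]
0.0426756311820108 4.020163318515611 [0.6207 0.1076 0.1222]
[ 1.3732  0.5015 -0.4269  1.551   0.2208  1.1383 -0.2103]
s [ 0.6073 -0.5384  0.4435]
t [ 0.5138 -0.0099  0.7149]
```

```bash
cat >> h.py <<'E'
a=np.radians(3.8); d=np.array([np.cos(a),np.sin(a),0]); l=np.array([-d[1],d[0],0]); up=np.array([0,0,1.])
Q=quat(-l,-up); tipO=np.array([.5305,-.189,0])
E
python3 - <<'E'
from h import *
np.set_printoptions(precision=4,suppress=True)
ctrl.close(30)
p=tipO-.045*d
ctrl.move_to(p+.2*up,Q)
ctrl.move_straight(p+.09*up,v=.15)
hit=ctrl.move_straight(tipO+(.0893-.011+.025)*d+.09*up,v=.06,threshold=12)
s=ctrl.sense(); t=s["tcp_pos"]
print(hit,s["clock"],t,(t-tipO)@d,(t-tipO)@l,s["contact_force"])
I=ctrl.get_image("top"); J=ctrl.get_image("side")
cv2.imwrite("pics/push.png",cv2.resize(np.hstack([J["frame"],I["frame"]]),(800,300)))
E
```

```text
True 5.275 [ 0.6069 -0.1838  0.089 ] 0.07653949127373072 0.00010475033847342072 [-0.0379  0.6908  0.1838]
```

View pics/push.png

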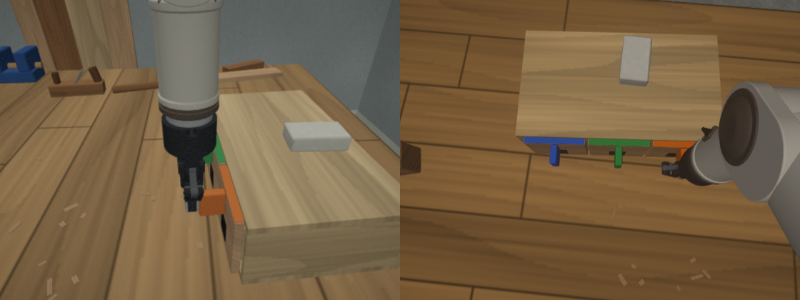

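The pictures show the orange front in line with the green and blue ones. I'll press once more to be sure it's home, back off and check.

Run:
```python
from h import *
np.set_printoptions(precision=4,suppress=True)
t=ctrl.sense()["tcp_pos"]
hit=ctrl.move_straight(t+.02*d,v=.03,threshold=18)
s=ctrl.sense(); t=s["tcp_pos"]; print(hit,s["clock"],(t-tipO)@d,s["contact_force"])
ctrl.move_straight(t-.06*d,v=.15)
t=ctrl.sense()["tcp_pos"]; ctrl.move_straight(np.r_[t[:2],.2],v=.2)
ctrl.open()
m=np.array([.6207,.1076,0])-.13*d       # above blue approach, in front of it
ctrl.move_to(m+.23*up,Q)
I=ctrl.get_image("top"); J=ctrl.get_image("side"); print(ctrl.sense()["clock"])
cv2.imwrite("pics/t1.png",I["frame"]);cv2.imwrite("pics/s1.png",J["frame"])
c=np.vstack([cv2.resize(I["frame"][180:250,160:460],(800,187),interpolation=cv2.INTER_CUBIC),cv2.resize(J["frame"][120:400,200:520],(457,400)).copy() if 0 else cv2.copyMakeBorder(cv2.resize(J["frame"][120:400,200:520],(457,400)),0,0,0,343,0)])
cv2.imwrite("pics/c1.png",c)
```

```text
True 5.7333 0.07616630008850236 [ 0.5892 -0.2748 -0.5295]
9.0167
```

View pics/c1.png

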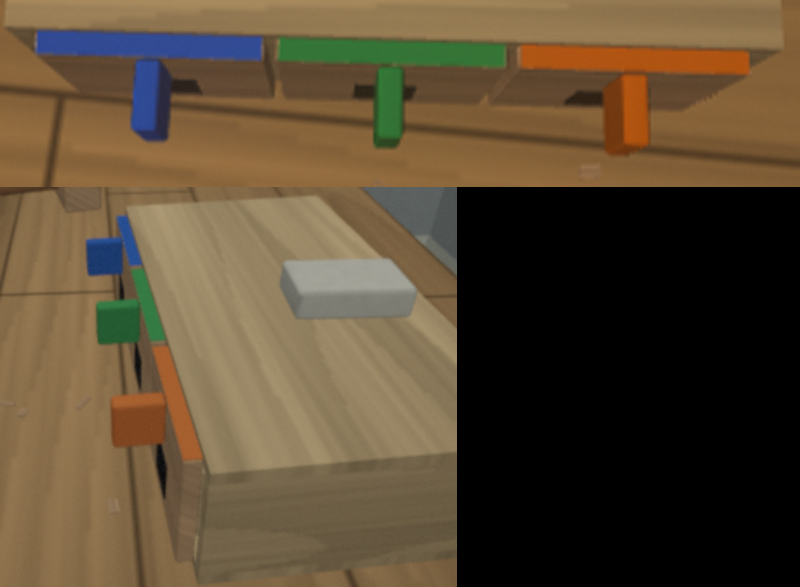

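The orange front is flush with the other two: in the crop's top strip all three lie on one line, and the blue fin is where it was. Next is grasping blue and pulling.

Run:
```python
from h import *
np.set_printoptions(precision=4,suppress=True)
g=np.array([.6207,.1076,0])-.003*d
ctrl.move_straight(g+.2*up,v=.15)
hit=ctrl.move_straight(g+.083*up,v=.1,threshold=10); print("down hit",hit)
if not hit:
    ctrl.close(40); s=ctrl.sense(); print(s["grip_width"]*85,s["grasp_force"],s["contact_force"])
    t=s["tcp_pos"]
    hit=ctrl.move_straight(t-.1*d,v=.06,threshold=20)
    s=ctrl.sense(); print(hit,(s["tcp_pos"]-t)@d,s["grip_width"]*85,s["contact_force"],s["clock"])
    I=ctrl.get_image("top"); J=ctrl.get_image("side")
    cv2.imwrite("pics/pull.png",cv2.resize(np.hstack([J["frame"],I["frame"]]),(800,300)))
```

```text
down hit False
15.331437541388851 40.58155596256256 [-0.9281 -1.1187  2.6415]
False -0.10020458636400476 15.909598709377342 [-0.1747 -2.6904  4.1026] 13.8
```

View pics/pull.png

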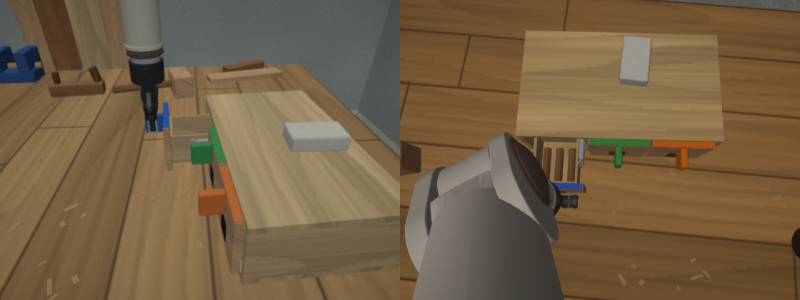

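The pictures show the blue drawer pulled out with its fin still in the fingers, and orange shut. I'll release, rise clear and check both drawers.

Run:
```python
from h import *
ctrl.open()
t=ctrl.sense()["tcp_pos"]
ctrl.move_straight(np.r_[t[:2],.22],v=.12)
t=ctrl.sense()["tcp_pos"]; ctrl.move_to(t-.1*d+.03*up,Q)
I=ctrl.get_image("top"); J=ctrl.get_image("side"); s=ctrl.sense(); print(s["clock"],s["contact_force"])
c=np.hstack([cv2.resize(J["frame"][80:360,160:460],(400,373)),cv2.resize(I["frame"][120:400,130:430+40],(400,373))])
cv2.imwrite("pics/end.png",c)
P_=P(I)
for n,X in(("pre-open blue tip",[.5994,.1061,.1236]),("exp",np.array([.5994,.1061,.1236])-.1*d)):
    x=P_@np.r_[X,1]; print(n,x[:2]/x[2])
```

```text
16.4667 [-0.07659289 -0.34008142  0.04201692]
pre-open blue tip [213.33302481 228.16896632]
exp [208.92528515 293.38744281]
```

View pics/end.png

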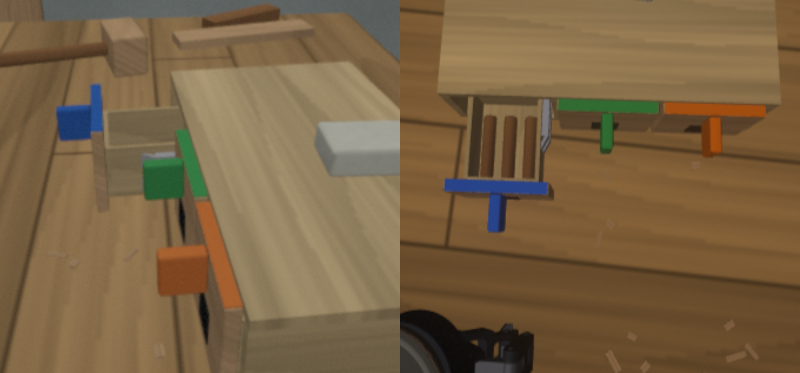

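The blue fin's tip is at about (211,292), against (209,293) expected for 100 mm open. Orange is flush with green, and the arm is clear of everything.

```bash
python3 -c "
from station import ctrl
print(ctrl.finish_job())"
```

```text
the job is handed in; nothing more can be done
None
```

The job is handed in: the orange drawer is pushed fully home, the blue drawer is open about 100 mm, and the arm is clear, with about 16.5 s on the clock.

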